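# Load the stirrer deck and switch on its places

### The job

First turn the stirrer's selector knob back to off. With it off, stand all the small squat sample jars upright on the stirrer deck in one neat row, each centred on its own grey disc, filling the discs without a gap from the end farthest from the knob. Then turn the knob clockwise from off by one click for each jar on the deck, so that exactly the occupied places are switched on; let go of it, and do not knock over the two tall nozzle bottles.

Things in the scene. Friction and masses are not known exactly. Their poses are not given: they have to be found in the camera images.
- stirrer: Fixed low stirrer, 524 mm long (own y), 130 mm deep (own x, front to -x, the robot), origin on the table under its middle. White deck, 25 mm high, y -182 to 262 mm; grey control block with the knob, 45 mm high, y -262 to -182 mm (the robot's right end). Six flat grey discs, 56 mm diameter, 64 mm apart along y, mark the places on the deck.
- place1 (a point): Centre of the disc of place 1, on the deck's top face (25 mm above the table); the place farthest from the knob, to be filled first.
- place2 (a point): Centre of the disc of place 2, on the deck's top face (25 mm above the table); places count from the end farthest from the knob.
- place3 (a point): Centre of the disc of place 3, on the deck's top face (25 mm above the table); places count from the end farthest from the knob.
- place4 (a point): Centre of the disc of place 4, on the deck's top face (25 mm above the table); places count from the end farthest from the knob.
- place5 (a point): Centre of the disc of place 5, on the deck's top face (25 mm above the table); places count from the end farthest from the knob.
- place6 (a point): Centre of the disc of place 6, on the deck's top face (25 mm above the table); place 6 is the one nearest the knob.
- selector (a joint): Selector knob, vertical axis: 0 at off, grows clockwise from above; one click is 0.42 rad (24 deg), click k rests at 0.42*k, 6 clicks at most, end stops just beyond. A sprung ball pulls it into a click it is let go near, and holds it (some 0.1 Nm to pass). Starts anywhere from click 1 to 6, now and then left between two. Ticks on the block: off is the thicker one, towards the robot.
- selector_grip (a point): Point on the knob's axis at the height to grip, 71 mm above the table. Knob: black disc (46 mm diameter, 11 mm high) and on it a bar 44 mm long, 14 mm thick, 26 mm high, top 81 mm above the table. Axes turn with it: x along the bar, y across it (close the fingers along y).
- selector_mark (a point): The pointing end of the bar (white line on top), 20 mm from the axis, on the top of the bar, 81 mm above the table; at off it points to the stirrer's -x.
- jar1: Squat white round sample jar with a screw cap with a grey disc on top, 52 mm diameter, 65 mm high, 0.1 to 0.2 kg, straight sides; origin at the centre of its underside, z up. 4 to 6 such jars are present; a missing one has no pose.
- jar2: Squat white round sample jar with a screw cap with a grey disc on top, 52 mm diameter, 65 mm high, 0.1 to 0.2 kg, straight sides; origin at the centre of its underside, z up. 4 to 6 such jars are present; a missing one has no pose.
- jar3: Squat white round sample jar with a screw cap with a grey disc on top, 52 mm diameter, 65 mm high, 0.1 to 0.2 kg, straight sides; origin at the centre of its underside, z up. 4 to 6 such jars are present; a missing one has no pose.
- jar4: Squat white round sample jar with a screw cap with a grey disc on top, 52 mm diameter, 65 mm high, 0.1 to 0.2 kg, straight sides; origin at the centre of its underside, z up. 4 to 6 such jars are present; a missing one has no pose.
- jar5: Squat white round sample jar with a screw cap with a grey disc on top, 52 mm diameter, 65 mm high, 0.1 to 0.2 kg, straight sides; origin at the centre of its underside, z up. 4 to 6 such jars are present; a missing one has no pose.
- jar6: Squat white round sample jar with a screw cap with a grey disc on top, 52 mm diameter, 65 mm high, 0.1 to 0.2 kg, straight sides; origin at the centre of its underside, z up. 4 to 6 such jars are present; a missing one has no pose.
- bottle_left: Tall white bottle with a nozzle, 62 mm diameter, 170 mm high, not to be knocked over; at the far left. Origin at the centre of its underside.
- bottle_right: The same kind of tall nozzle bottle, at the far right.

How it is judged:
On the way, in this order (a step that is already met when the one before it is completed fails the run):
1. the selector is turned back to off (value of joint selector below 0.12 rad), for 0.3 s.
2. with the selector off, every jar stands upright in the row, filling the places from the end farthest from the knob without a gap (value of joint selector below 0.12 rad and z of jar1 in the frame of stirrer between 0.019 and 0.031 m and z of jar2 in the frame of stirrer between 0.019 and 0.031 m and z of jar3 in the frame of stirrer between 0.019 and 0.031 m and z of jar4 in the frame of stirrer between 0.019 and 0.031 m and z of jar5 in the frame of stirrer between 0.019 and 0.031 m and z of jar6 in the frame of stirrer between 0.019 and 0.031 m and angle between each of jar1, jar2, jar3, jar4, jar5, jar6's own z axis and vertical below 0.12 rad and linear speed of each of jar1, jar2, jar3, jar4, jar5, jar6 below 0.03 m/s and (horizontal distance between jar1 and place1 below 0.011 m or horizontal distance between jar1 and place2 below 0.011 m or horizontal distance between jar1 and place3 below 0.011 m or horizontal distance between jar1 and place4 below 0.011 m or horizontal distance between jar1 and place5 below 0.011 m or horizontal distance between jar1 and place6 below 0.011 m) and (horizontal distance between jar2 and place1 below 0.011 m or horizontal distance between jar2 and place2 below 0.011 m or horizontal distance between jar2 and place3 below 0.011 m or horizontal distance between jar2 and place4 below 0.011 m or horizontal distance between jar2 and place5 below 0.011 m or horizontal distance between jar2 and place6 below 0.011 m) and (horizontal distance between jar3 and place1 below 0.011 m or horizontal distance between jar3 and place2 below 0.011 m or horizontal distance between jar3 and place3 below 0.011 m or horizontal distance between jar3 and place4 below 0.011 m or horizontal distance between jar3 and place5 below 0.011 m or horizontal distance between jar3 and place6 below 0.011 m) and (horizontal distance between jar4 and place1 below 0.011 m or horizontal distance between jar4 and place2 below 0.011 m or horizontal distance between jar4 and place3 below 0.011 m or horizontal distance between jar4 and place4 below 0.011 m or horizontal distance between jar4 and place5 below 0.011 m or horizontal distance between jar4 and place6 below 0.011 m) and (horizontal distance between jar5 and place1 below 0.011 m or horizontal distance between jar5 and place2 below 0.011 m or horizontal distance between jar5 and place3 below 0.011 m or horizontal distance between jar5 and place4 below 0.011 m or horizontal distance between jar5 and place5 below 0.011 m or horizontal distance between jar5 and place6 below 0.011 m) and (horizontal distance between jar6 and place1 below 0.011 m or horizontal distance between jar6 and place2 below 0.011 m or horizontal distance between jar6 and place3 below 0.011 m or horizontal distance between jar6 and place4 below 0.011 m or horizontal distance between jar6 and place5 below 0.011 m or horizontal distance between jar6 and place6 below 0.011 m) and horizontal distance between any of jar1, jar2, jar3, jar4, jar5, jar6 and place1 below 0.011 m and horizontal distance between any of jar1, jar2, jar3, jar4, jar5, jar6 and place2 below 0.011 m and horizontal distance between any of jar1, jar2, jar3, jar4, jar5, jar6 and place3 below 0.011 m and horizontal distance between any of jar1, jar2, jar3, jar4, jar5, jar6 and place4 below 0.011 m and (horizontal distance between any of jar1, jar2, jar3, jar4, jar5, jar6 and place5 below 0.011 m or not (horizontal distance between any of jar1, jar2, jar3, jar4, jar5, jar6 and place6 below 0.011 m))), for 0.3 s.
At the end, for the whole second after the job is handed in: Every jar stands upright and at rest on the deck with its centre within 11 mm of its place's centre, the jars fill the places from the end farthest from the knob without a gap, the selector rests (within 0.12 rad) at as many clicks from off as there are jars, and the two tall bottles stand (z of jar1 in the frame of stirrer between 0.019 and 0.031 m and z of jar2 in the frame of stirrer between 0.019 and 0.031 m and z of jar3 in the frame of stirrer between 0.019 and 0.031 m and z of jar4 in the frame of stirrer between 0.019 and 0.031 m and z of jar5 in the frame of stirrer between 0.019 and 0.031 m and z of jar6 in the frame of stirrer between 0.019 and 0.031 m and angle between each of jar1, jar2, jar3, jar4, jar5, jar6's own z axis and vertical below 0.12 rad and linear speed of each of jar1, jar2, jar3, jar4, jar5, jar6 below 0.03 m/s and (horizontal distance between jar1 and place1 below 0.011 m or horizontal distance between jar1 and place2 below 0.011 m or horizontal distance between jar1 and place3 below 0.011 m or horizontal distance between jar1 and place4 below 0.011 m or horizontal distance between jar1 and place5 below 0.011 m or horizontal distance between jar1 and place6 below 0.011 m) and (horizontal distance between jar2 and place1 below 0.011 m or horizontal distance between jar2 and place2 below 0.011 m or horizontal distance between jar2 and place3 below 0.011 m or horizontal distance between jar2 and place4 below 0.011 m or horizontal distance between jar2 and place5 below 0.011 m or horizontal distance between jar2 and place6 below 0.011 m) and (horizontal distance between jar3 and place1 below 0.011 m or horizontal distance between jar3 and place2 below 0.011 m or horizontal distance between jar3 and place3 below 0.011 m or horizontal distance between jar3 and place4 below 0.011 m or horizontal distance between jar3 and place5 below 0.011 m or horizontal distance between jar3 and place6 below 0.011 m) and (horizontal distance between jar4 and place1 below 0.011 m or horizontal distance between jar4 and place2 below 0.011 m or horizontal distance between jar4 and place3 below 0.011 m or horizontal distance between jar4 and place4 below 0.011 m or horizontal distance between jar4 and place5 below 0.011 m or horizontal distance between jar4 and place6 below 0.011 m) and (horizontal distance between jar5 and place1 below 0.011 m or horizontal distance between jar5 and place2 below 0.011 m or horizontal distance between jar5 and place3 below 0.011 m or horizontal distance between jar5 and place4 below 0.011 m or horizontal distance between jar5 and place5 below 0.011 m or horizontal distance between jar5 and place6 below 0.011 m) and (horizontal distance between jar6 and place1 below 0.011 m or horizontal distance between jar6 and place2 below 0.011 m or horizontal distance between jar6 and place3 below 0.011 m or horizontal distance between jar6 and place4 below 0.011 m or horizontal distance between jar6 and place5 below 0.011 m or horizontal distance between jar6 and place6 below 0.011 m) and horizontal distance between any of jar1, jar2, jar3, jar4, jar5, jar6 and place1 below 0.011 m and horizontal distance between any of jar1, jar2, jar3, jar4, jar5, jar6 and place2 below 0.011 m and horizontal distance between any of jar1, jar2, jar3, jar4, jar5, jar6 and place3 below 0.011 m and horizontal distance between any of jar1, jar2, jar3, jar4, jar5, jar6 and place4 below 0.011 m and ((not (horizontal distance between any of jar1, jar2, jar3, jar4, jar5, jar6 and place5 below 0.011 m) and not (horizontal distance between any of jar1, jar2, jar3, jar4, jar5, jar6 and place6 below 0.011 m) and value of joint selector between 1.56 and 1.8 rad) or (horizontal distance between any of jar1, jar2, jar3, jar4, jar5, jar6 and place5 below 0.011 m and not (horizontal distance between any of jar1, jar2, jar3, jar4, jar5, jar6 and place6 below 0.011 m) and value of joint selector between 1.98 and 2.22 rad) or (horizontal distance between any of jar1, jar2, jar3, jar4, jar5, jar6 and place5 below 0.011 m and horizontal distance between any of jar1, jar2, jar3, jar4, jar5, jar6 and place6 below 0.011 m and value of joint selector between 2.4 and 2.64 rad)) and angle between each of bottle_left, bottle_right's own z axis and vertical below 0.3 rad); the robot touches nothing.
It fails at once if a tall nozzle bottle is knocked over (angle between any of bottle_left, bottle_right's own z axis and vertical above 0.6 rad).
Of jar1, jar2, jar3, jar4, jar5, jar6 only 4 to 6 are there at a start; the rules pass over those that are not, and their reading is None.
At some moment in a run one of jar1, jar2, jar3, jar4, jar5, jar6 may be knocked a few centimetres aside while the robot is not near it.
Once in a run the grip may slacken for a moment while it holds something.
It also fails if it takes over 210 s, if anything falls off the work surface, if the arm or the gripper's body presses on something with over 40 N, if the wrist force passes 120 N, or if a joint passes its speed limit or range.

### The arm

A 7-joint arm with a two-finger parallel gripper is mounted at the origin on the work surface. World frame = base frame: x ahead of the robot, y to its left, z up, the work surface at z = 0. Lengths are in m, angles in rad, forces in N, time in s.
With the tool pointing down it reaches from about 0.35 to 0.9 m from the base axis. Payload 19.9 kg.
Tool frame: the origin (TCP) lies midway between the tips of the shut fingers; the grasp point (between the pads) lies behind it (r.tcp_to_grasp is the z of the grasp point in the tool frame, in m); z points along the fingers, y is the line along which they close (so a half turn about z gives the same grasp; the last joint's range is limited). The gripper opens to 85 mm and grips with 20 to 120 N. Pads are 22 mm wide; open, the fingers measure 114 mm over their backs; the gripper's body (76 mm by 85 mm) begins 54 mm behind the grasp point. The pads swing forward as they close: fully open they stand 13 mm farther back than shut.
Start: joints at [-0.042, 0.417, -0.01, 1.614, 0.005, 1.111, -0.053], TCP at [0.625, 0, 0.231] pointing down, gripper open.
Joint ranges: [-2.81, 2.81], [-0.39, 2.02], [-1.27, 1.25], [0.06, 2.57], [-1.19, 4.33], [0.19, 2], [-2.82, 2.82]. Speed limits (rad/s): [1.89, 1.89, 2.39, 2.39, 3.01, 3.01, 3.01].

### API

Orientations are given as [roll, pitch, yaw] about the fixed x, y, z axes, in that order (R = Rz(yaw) Ry(pitch) Rx(roll)).
In Python, from station import r, viewer gives the robot as it stands.
- The arm moves only by the tool jog_arm, never from a script. Its argument "series" is text: rows parted by semicolons, each of 5 numbers parted by spaces: the opening, from 0 (shut) to 1 (fully open), then the shift along the tool's x, y, z in m, then the turn about the tool's z in rad. In form: hand tx ty tz turn; .... A call has 1 to 12 rows; each row shifts and turns the commanded pose from where the row before left it, along the tool's axes as they then stand; what a row does not reach is not made up. A row lasts 1/12 s, in which the tool goes at most 41.7 mm and 7.16 degrees, less where a joint would pass 70% of its speed; a pose out of reach is approached as far as the arm can. A call with a gripper value outside its range is refused whole. The fingers move at their own pace and stop on an object; "newtons" is the grip in N (left out, the last holds). Time passes only in rows, so rows that do not move let the fingers close. It gives the time, the measured TCP pose, the force, the opening and the grip force at its end, in the units of the state.
- r.sense(): the state, without advancing time (a new reading comes with each control period).
- viewer.camera(name): name is "scene" or "side" or "wrist"; returns a dict with "img" (420x560x3 uint8, red, green, blue), "camera_matrix" (3x3 intrinsics, pixels), "dist" ([k1, k2, p1, p2, k3] as OpenCV has them; the pictures are not rectified), "R" (3x3) and "t" (3): a world point X has camera coordinates R X + t. Camera axes: x right, y down, z forward; pixel columns grow to the right and rows downward; lengths in m; the calibration is good to about 2 mm. A picture is of the moment at which its call begins. There is no depth.
- r.sign_off(): hands the job in; it is judged then, once.
The state is a dict: "clock": time; "joint_pos": joint angles; "joint_vel": joint speeds; "joint_efforts": joint torques, N m; "tool_pos": TCP position; "tcp_rot": TCP orientation; "force": force on the tool from outside, world axes, zero at the start; "torque": the same for the moment, N m; "gripper_width": opening from 0.0 (shut) to 1.0 (fully open); "grasp_force": force on a finger pad.
Only numpy, scipy, OpenCV 4.12 (cv2) and the standard library are available. Lean on these libraries where they do the work, as an engineer would, in place of code of your own. Each camera call takes 0.05 s, during which the arm holds its last target. There are 200 camera calls.

## Working session

There is one attempt and no reset: what is moved stays moved. The work goes in short steps, Python scripts to look and compute and a tool call to move; the robot and the scene stay as the last step left them, time stands still between calls to the robot, and variables do not carry over. Pictures are saved under pics/ and viewed, at most 14 in all, crops included, and the job is handed in when it is done.

Besides the shell and the picture viewer there is one more tool, called after "Call:" as name(argument=value, ...) on one line, values as JSON. jog_arm: Moves the arm, as the interface text tells. Its arguments: {"type":"object","properties":{"series":{"type":"string"},"newtons":{"type":"number"}},"required":["series"]}

```bash
ls; mkdir -p pics; cat > h.py <<'E'
import numpy as np, cv2
from station import r, viewer
def snap(name,fn):
    c=viewer.camera(name); cv2.imwrite('pics/'+fn+'.png',c['img'][:,:,::-1]); 
    np.savez('pics/'+fn+'.npz',**{k:np.array(c[k]) for k in ('img','camera_matrix','dist','R','t')}); return c
def load(fn): return dict(np.load('pics/'+fn+'.npz'))
def w(c,px,z):
    px=np.array(px,float).reshape(-1,1,2)
    n=cv2.undistortPoints(px,c['camera_matrix'],c['dist']).reshape(-1,2)
    d=np.c_[n,np.ones(len(n))]@c['R']; o=-c['R'].T@c['t']
    s=(np.broadcast_to(z,len(n))-o[2])/d[:,2]
    return o+s[:,None]*d
def p(c,X):
    rv,_=cv2.Rodrigues(c['R']); return cv2.projectPoints(np.array(X,float).reshape(-1,1,3),rv,c['t'],c['camera_matrix'],c['dist'])[0].reshape(-1,2)
E
python3 - <<'E'
from h import *
for n in ('scene','side','wrist'):
    c=snap(n,n+'0'); print(n,(-c['R'].T@c['t']).round(3),c['R'][2].round(2))
print(r.sense(), r.tcp_to_grasp)
a=[load(n+'0')['img'] for n in ('scene','side')]
E
```

```text
pics
scene [ 1.407 -0.074  1.208] [-0.62  0.05 -0.78]
side [-0.078 -1.052  0.803] [ 0.41  0.75 -0.51]
wrist [0.625 0.068 0.374] [-0.   -0.27 -0.96]
{'clock': 0.15, 'joint_pos': array([-0.04148954,  0.41781613, -0.01032181,  1.61402782,  0.00468044,
        1.11070482, -0.05302506]), 'joint_vel': array([-0.00271886, -0.0008731 ,  0.00095733, -0.00031608,  0.00100925,
       -0.00071929,  0.00044277]), 'joint_efforts': array([ 4.94602627e-04, -8.64738035e+01,  6.78995568e-01, -4.35059202e+01,
        1.90656655e-02,  5.86454262e-03, -4.75439651e-05]), 'tool_pos': array([6.24734035e-01, 3.17458269e-06, 2.30820223e-01]), 'tcp_rot': array([-3.14066216e+00,  5.30067559e-05,  1.57077696e+00]), 'force': array([ 0.14378012, -0.3095118 , -0.04019574]), 'torque': array([-0.03625033, -0.01063915, -0.02131522]), 'grasp_force': 0.0, 'gripper_width': 1.000645574996085} -0.0187
```

View pics/scene0.png

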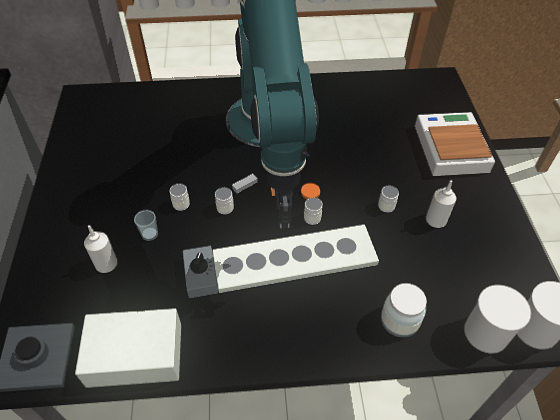

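View pics/side0.png

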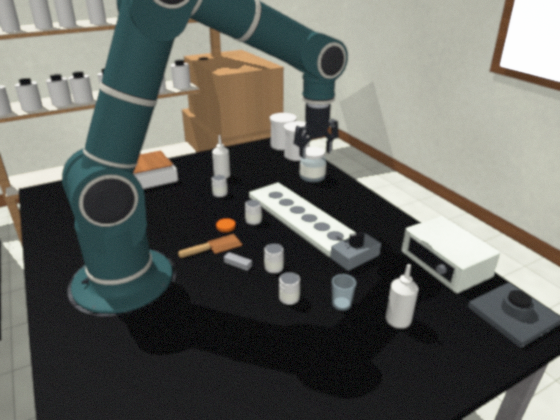

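Scene view: four jars (caps near (179,188), (224,192), (313,203), (388,190)), the stirrer with knob at (199,258), and tall bottles at (100,250) and (440,205). The side view also shows four jars. I'll enlarge.

```bash
python3 - <<'E'
from h import *
c=load('scene0'); i=c['img'][:,:,::-1]
cv2.imwrite('pics/c1.png',cv2.resize(i[170:310,160:410],None,fx=3.2,fy=3.2,interpolation=cv2.INTER_CUBIC))
E
```

```text
(no output)
```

View pics/c1.png

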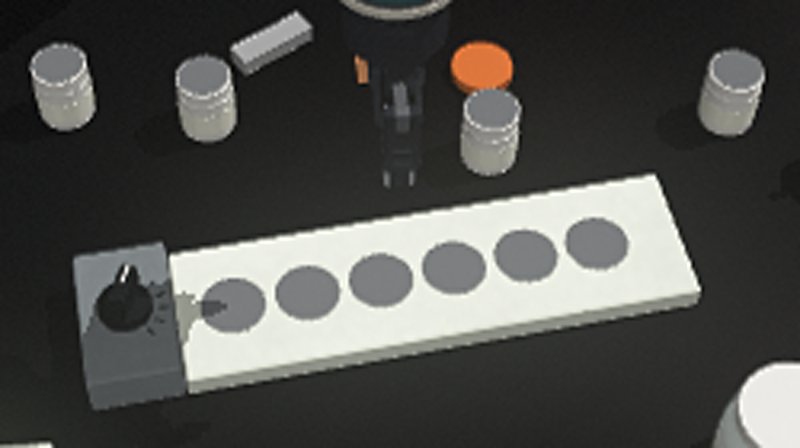

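View pics/wrist0.png

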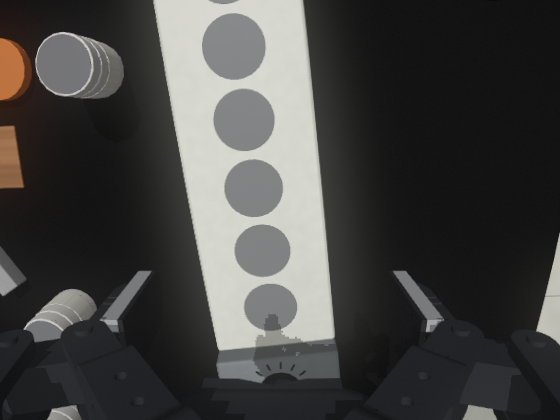

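```bash
python3 - <<'E'
from h import *
np.set_printoptions(suppress=True,precision=4)
c=load('scene0'); wr=load('wrist0')
f=lambda l: np.array(l)/3.2+[160,170]-0.35
D=w(c,f([[233,305],[308,292],[381,280],[454,268],[526,255],[597,243]]),.025); print('scene discs\n',D)
W=w(wr,[(234,47),(244,120),(254,188),(262.5,250),(270.5,306)],.025); print('wrist discs\n',W)
print('jars\n',w(c,f([[58,64],[204,76],[491,108],[735,70]]),.065))
print('wrist jar',w(wr,[[64,65]],.065))
print('knob disc',w(c,f([[126,305]]),.056),'mark',w(c,f([[129,266],[118,288]]),.081))
print('block',w(c,f([[74,256],[165,243],[655,176]]),[.045,.045,.025]))
print('bottles',w(c,[[104,270],[437,222]],0))
E
```

```text
scene discs
 [[ 0.6215 -0.1323  0.025 ]
 [ 0.6132 -0.0681  0.025 ]
 [ 0.6057 -0.005   0.025 ]
 [ 0.598   0.0588  0.025 ]
 [ 0.5892  0.1227  0.025 ]
 [ 0.5813  0.1863  0.025 ]]
wrist discs
 [[ 0.5917  0.1191  0.025 ]
 [ 0.5996  0.0559  0.025 ]
 [ 0.608  -0.0074  0.025 ]
 [ 0.6157 -0.0705  0.025 ]
 [ 0.6237 -0.1335  0.025 ]]
jars
 [[ 0.3714 -0.2843  0.065 ]
 [ 0.3963 -0.1507  0.065 ]
 [ 0.4543  0.1062  0.065 ]
 [ 0.426   0.3353  0.065 ]]
wrist jar [[0.4572 0.1034 0.065 ]]
knob disc [[ 0.6354 -0.2189  0.056 ]] mark [[ 0.6139 -0.2139  0.081 ]
 [ 0.635  -0.2225  0.081 ]]
block [[ 0.5745 -0.2653  0.045 ]
 [ 0.5668 -0.1879  0.045 ]
 [ 0.5119  0.2504  0.025 ]]
bottles [[ 0.5945 -0.4865  0.    ]
 [ 0.4996  0.4741  0.    ]]
```

Call:
jog_arm(series="1 -0.02 0.002 0 0;1 -0.03 0.002 0 0;1 -0.035 0.002 0 0;1 -0.035 0.002 0 0;1 -0.035 0.002 0 0;1 -0.035 0 0 0;1 -0.03 0 0 0;1 -0.025 0 0 0;1 -0.015 0 0 0;1 0 0 0 0;1 0 0 0 0")

```text
clock: 1.07
tool_pos: [0.6349, -0.26, 0.2309]
tcp_rot: [-3.141, -0.0, 1.57]
force: [0.0, 0.6, -0.3]
gripper_width: 1.002
grasp_force: 0.0
```

```bash
python3 - <<'E'
from h import *
c=snap('wrist','wrist1'); s=r.sense(); print(s['tool_pos'],s['tcp_rot'])
E
```

```text
[ 0.6352261  -0.25879475  0.23099833] [-3.14130754e+00 -7.92729636e-04  1.57163083e+00]
```

View pics/wrist1.png

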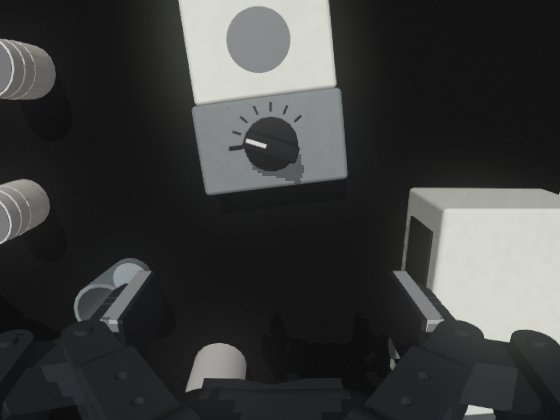

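The wrist view shows the knob disc at (271,144), its white mark line from (247,142) to (266,147), and the thick off tick at (236,148).

```bash
python3 - <<'E'
from h import *
np.set_printoptions(suppress=True,precision=4)
c=load('wrist1')
k=w(c,[[271.5,144]],.055)[0]; print('knob',k)
m=w(c,[[247,142],[266,147]],.081);print(m)
t=w(c,[[229,149],[243,148],[237,132],[243,119],[254,109],[270,106],[285,110],[298,118]],.045);
a=lambda v: np.degrees(np.arctan2(v[...,1],v[...,0]))
print('tick ang',a((t-k)[:,:2]),'mark line',a((m[0]-m[1])[:2]),'tip',a((m[0]-k)[:2]))
print('disc6',w(c,[[258,39.5]],.025),'block corners',w(c,[[193,107],[339,89],[206,194],[347,178]],.045))
print('bottle/beaker')
cv2.imwrite('pics/c2.png',cv2.resize(c['img'][80:210,180:360,::-1],None,fx=4,fy=4,interpolation=cv2.INTER_CUBIC))
E
```

```text
knob [ 0.635  -0.2228  0.055 ]
[[ 0.616  -0.2188  0.081 ]
 [ 0.6307 -0.2226  0.081 ]]
tick ang [-171.9674 -169.9537  162.4979  140.1265  117.4087   92.3499   67.618
   43.1242] mark line 165.22430839101725 tip 167.87768617749634
disc6 [[ 0.6232 -0.1345  0.025 ]] block corners [[ 0.5679 -0.192   0.045 ]
 [ 0.692  -0.1772  0.045 ]
 [ 0.5758 -0.2684  0.045 ]
 [ 0.7024 -0.2537  0.045 ]]
bottle/beaker
```

View pics/c2.png

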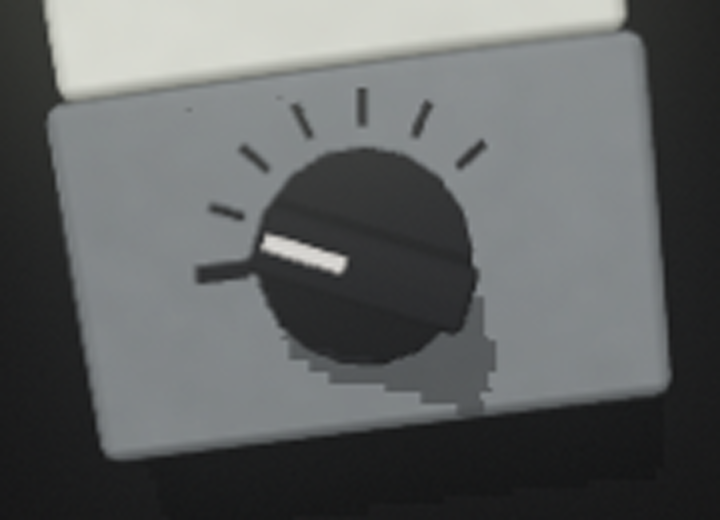

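Call:
jog_arm(series="1 0.018 0 0 0;1 0.018 0 0 0;1 0 0 0.01 -0.12;1 0 0 0.01 -0.12;1 0 0 0.01 -0.12;1 0 0 0.01 -0.12;1 0 0 0.01 -0.12;1 0 0 0.01 -0.12;1 0 0 0.01 -0.12;1 0 0 0.01 -0.12;1 0 0 0.01 -0.12;1 0 0 0.01 -0.12")

```text
clock: 2.12
tool_pos: [0.6355, -0.2218, 0.131]
tcp_rot: [3.141, 0.0, 2.779]
force: [0.1, 0.7, 0.3]
gripper_width: 1.003
grasp_force: 0.0
```

Call:
jog_arm(series="0.6 0 0 0.01 -0.09;0.6 0 0 0 0;0.6 0 0 0 0;0.6 0 0 0 0")

```text
clock: 2.45
tool_pos: [0.6355, -0.2232, 0.122]
tcp_rot: [3.141, 0.001, 2.858]
force: [-0.1, 0.0, 0.6]
gripper_width: 0.6
grasp_force: 0.0
```

```bash
python3 - <<'E'
from h import *
s=r.sense(); print(s['tool_pos'],s['tcp_rot'],s['joint_pos'])
E
```

```text
[ 0.63546392 -0.22318341  0.12203224] [3.14141359e+00 6.66540762e-04 2.85845209e+00] [ 0.44326319  0.62177486 -0.2171422   1.56527124  0.15246258  0.97052876
  1.46698211]
```

Call:
jog_arm(series="0.6 0 0 0.015 0;0.6 0 0 0.02 0;0.6 0 0 0.016 0;0.6 0 0 0.01 0;0 0 0 0 0;0 0 0 0 0;0 0 0 0 0;0 0 0 0 0;0 0 0 0 0;0 0 0 0 0;0 0 0 0 0", newtons=40)

```text
clock: 3.37
tool_pos: [0.636, -0.2229, 0.0619]
tcp_rot: [3.14, 0.002, 2.861]
force: [0.5, 5.6, 4.2]
gripper_width: 0.155
grasp_force: 40.7
```

Call:
jog_arm(series="0 0 0 0 -0.08;0 0 0 0 -0.08;0 0 0 0 -0.08;0 0 0 0 -0.08;0 0 0 0 -0.08;0 0 0 0 -0.03;0 0 0 0 0;0 0 0 0 0;0 0 0 0 0;0 0 0 0 0")

```text
clock: 4.2
tool_pos: [0.6362, -0.2221, 0.0619]
tcp_rot: [3.14, 0.002, -2.991]
force: [0.3, 9.6, 4.9]
gripper_width: 0.154
grasp_force: 40.8
```

Call:
jog_arm(series="0.5 0 0 0 0;0.5 0 0 0 0;0.5 0 0 0 0;0.5 0 0 -0.03 0;0.7 0 0 -0.04 0;1 0 0 -0.04 0.06;1 0 0 -0.04 0.12;1 0 0 -0.02 0.12;1 0 0 0 0.12;1 0 0 0 0.12;1 0 0 0 0.12;1 0 0 0 0.12")

```text
clock: 5.2
tool_pos: [0.6349, -0.2244, 0.2308]
tcp_rot: [-3.141, 0.001, 2.504]
force: [-0.2, 0.6, 0.1]
gripper_width: 0.999
grasp_force: 0.0
```

Call:
jog_arm(series="1 0 0 0 0.12;1 0 0 0 0.12;1 0 0 0 0.12;1 0 0 0 0.12;1 0 0 0 0.12;1 0 0 0 0.12;1 0 0 0 0.1;1 -0.01 0 0 0;1 0 0 0 0;1 0 0 0 0")

```text
clock: 6.03
tool_pos: [0.636, -0.2351, 0.2303]
tcp_rot: [-3.141, 0.001, 1.693]
force: [-0.5, -0.2, 0.6]
gripper_width: 1.004
grasp_force: 0.0
```

```bash
python3 - <<'E'
from h import *
c=snap('wrist','wrist2'); s=r.sense(); print(s['tool_pos'],s['tcp_rot'],s['joint_pos'])
print(p(c,[[.635,-.2228,.081],[.615,-.225,.081],[.371,-.284,.065]]))
i=c['img'][:,:,::-1].copy()
d=snap('scene','scene2')
cv2.imwrite('pics/c3.png',np.hstack([cv2.resize(i,(500,375)),cv2.resize(d['img'][170:310,160:410,::-1],(300,168)) if 0 else cv2.copyMakeBorder(cv2.resize(d['img'][160:330,150:290,::-1],(300,364)),0,11,0,0,0)]))
E
```

```text
[ 0.63605556 -0.23452273  0.23029408] [-3.14147048e+00  1.30495373e-04  1.69299696e+00] [ 0.31780188  0.51401703 -0.0145009   1.46806476  0.00796267  1.15962459
  0.42419223]
[[272.05032993 178.57695482]
 [246.63664905 178.25488506]
 [-22.54588851 208.07838685]]
```

View pics/c3.png

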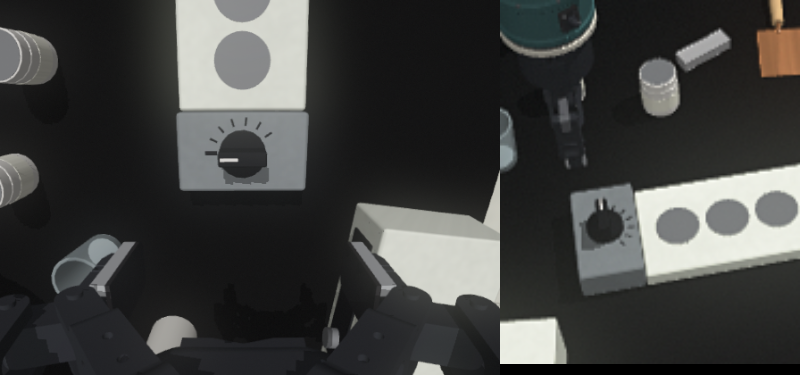

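Knob is at off (white line in line with the thick tick). Next: jar A, at the robot's right.

```bash
cat >> h.py <<'E'
def go(x,y,z=None):
    s=r.sense(); T=s['tool_pos']; a=s['tcp_rot'][2]; d=np.array([x,y])-T[:2]
    print('cur',T.round(4),'yaw',round(a,3),'| tx %.4f ty %.4f'%(d@[np.cos(a),np.sin(a)],d@[np.sin(a),-np.cos(a)]),'tz %.4f'%(T[2]-z) if z else '', 'g %.3f F %.1f'%(s['gripper_width'],s['grasp_force']))
def caps(c,z=.065,lo=85,hi=150):
    g=c['img'].astype(int); m=((g.min(2)>lo)&(g.max(2)<hi)&(g.max(2)-g.min(2)<14)).astype(np.uint8)
    m=cv2.morphologyEx(m,cv2.MORPH_OPEN,np.ones((3,3)))
    n,l,st,ce=cv2.connectedComponentsWithStats(m); out=[]
    for k in range(1,n):
        if st[k,4]>100:
            h=max(cv2.findContours((l==k).astype(np.uint8),0,2)[0],key=len)
            if len(h)<5: continue
            (e,ax,_)=cv2.fitEllipse(h); f=st[k,4]/(np.pi*ax[0]*ax[1]/4+1e-6)
            if .9<f<1.1: print(np.round(e,1),np.round(ax,1),w(c,[e],z)[0].round(4),w(c,[e],.025)[0].round(4))
E
python3 - <<'E'
from h import *
caps(load('scene2')); print(); caps(load('wrist0'))
print('beaker',w(load('scene0'),[[147,236]],0))
go(.371,-.284)
E
```

```text
[516.7 155. ] [17.1 45.7] [0.3058 0.7664 0.065 ] [0.2673 0.7958 0.025 ]
[523.4 174.1] [ 9.  33.9] [0.3872 0.7569 0.065 ] [0.3515 0.7859 0.025 ]
[387.8 198.1] [14.8 28.7] [0.4507 0.3254 0.065 ] [0.4172 0.3393 0.025 ]
[223.2 193.2] [10.9 15.6] [ 0.3956 -0.1513  0.065 ] [ 0.3602 -0.154   0.025 ]
[221.5 207.1] [10.  14.4] [ 0.4482 -0.1568  0.065 ] [ 0.4146 -0.1597  0.025 ]
[345.9 245.7] [14.8 19.1] [0.6094 0.1766 0.065 ] [0.5815 0.1853 0.025 ]
[323.7 249.4] [14.9 19.1] [0.6171 0.115  0.065 ] [0.5895 0.1216 0.025 ]
[301.3 253.3] [14.8 19.2] [0.6252 0.0539 0.065 ] [0.5978 0.0583 0.025 ]
[ 98.6 259.4] [13.8 31.6] [ 0.6036 -0.483   0.065 ] [ 0.5755 -0.4973  0.025 ]
[232.3 265. ] [15.9 19.4] [ 0.6482 -0.1307  0.065 ] [ 0.6216 -0.1327  0.025 ]
[356.8 266.5] [ 3.4 49.1] [0.6779 0.1943 0.065 ] [0.6524 0.2037 0.025 ]
[125.8 377.7] [ 14.  121.3] [ 0.9339 -0.3778  0.065 ] [ 0.9174 -0.3885  0.025 ]

[233.3  46.1] [61.7 64.8] [0.595 0.114 0.065] [0.5911 0.1199 0.025 ]
[63.4 63.7] [53.2 59.2] [0.4568 0.1044 0.065 ] [0.435  0.1091 0.025 ]
[243.6 119.5] [59.3 60.9] [0.6022 0.0577 0.065 ] [0.5993 0.0563 0.025 ]
[253.2 187.8] [56.1 56.9] [0.6093 0.0014 0.065 ] [ 0.6072 -0.0072  0.025 ]
[262.1 250.1] [51.1 54.2] [ 0.6165 -0.0548  0.065 ] [ 0.6154 -0.0706  0.025 ]
[270.3 306.9] [46.1 51.4] [ 0.6237 -0.1114  0.065 ] [ 0.6235 -0.1346  0.025 ]
[ 79.5 307.4] [25.  34.2] [ 0.4408 -0.115   0.065 ] [ 0.417  -0.1387  0.025 ]
[ 60.8 321.1] [ 9.6 18.4] [ 0.4186 -0.131   0.065 ] [ 0.3918 -0.1567  0.025 ]
[ 43.3 331.1] [19.6 32.6] [ 0.3974 -0.1434  0.065 ] [ 0.3679 -0.1708  0.025 ]
[321.9 342. ] [ 5.9 27.3] [ 0.6733 -0.15    0.065 ] [ 0.6796 -0.1782  0.025 ]
[ 70.3 411.9] [10.1 21.9] [ 0.4056 -0.2465  0.065 ] [ 0.3772 -0.2872  0.025 ]
beaker [[ 0.48600338 -0.37760876  0.        ]]
cur [ 0.6361 -0.2342  0.2303] yaw 1.693 | tx -0.0172 ty -0.2692  g 1.000 F 0.0
```

Call:
jog_arm(series="1 0 -0.02 0 0;1 0 -0.03 0 0;1 0 -0.035 0 0;1 0 -0.035 0 0;1 0 -0.035 0 0;1 -0.005 -0.035 0 0;1 -0.005 -0.03 0 0;1 -0.005 -0.025 0 0;1 -0.002 -0.015 0 0;1 0 -0.009 0 0;1 0 0 0 0;1 0 0 0 0")

```text
clock: 7.13
tool_pos: [0.3721, -0.2827, 0.2305]
tcp_rot: [3.141, 0.0, 1.692]
force: [0.6, 0.0, -0.1]
gripper_width: 0.997
grasp_force: 0.0
```

```bash
python3 - <<'E'
from h import *
caps(snap('wrist','wrist3')); go(.371,-.284,.045)
E
```

```text
[482.5 152. ] [24.1 93.2] [ 0.5458 -0.2281  0.065 ] [ 0.5694 -0.2298  0.025 ]
[342.6 279.1] [ 5.3 37. ] [ 0.4464 -0.3573  0.065 ] [ 0.457  -0.3757  0.025 ]
[478.8 390.9] [45.5 87. ] [ 0.6169 -0.4715  0.065 ] [ 0.6496 -0.5047  0.025 ]
cur [ 0.3724 -0.2825  0.2304] yaw 1.692 | tx -0.0013 ty -0.0016 tz 0.1854 g 1.001 F 0.0
```

```bash
python3 - <<'E'
from h import *
c=load('wrist3'); q=p(c,[[.371,-.284,.065]])[0]; print(q); x,y=q.astype(int)
for dx in range(-45,50,6): print(c['img'][y,x+dx],c['img'][min(y+dx,419),x])
for hi,lo in ((130,85),(120,80),(160,110),(125,95)): print(hi,lo); caps(c,lo=lo,hi=hi)
E
```

```text
[269.85300513 190.78928273]
[63 62 62] [71 70 70]
[66 66 66] [74 73 72]
[69 68 69] [253 251 243]
[208 207 204] [250 247 244]
[201 202 206] [203 204 206]
[202 203 206] [203 204 207]
[202 204 206] [203 204 207]
[202 204 206] [203 204 207]
[202 204 207] [202 203 207]
[202 204 207] [202 203 205]
[202 204 207] [202 203 205]
[202 203 206] [201 202 205]
[202 203 206] [201 202 205]
[79 79 79] [65 64 64]
[72 71 71] [61 61 61]
[68 68 69] [57 57 57]
130 85
[482.2 151.5] [22.7 94.7] [ 0.5454 -0.2277  0.065 ] [ 0.5689 -0.2294  0.025 ]
[478.9 390.7] [45.3 87.1] [ 0.6169 -0.4712  0.065 ] [ 0.6496 -0.5044  0.025 ]
120 80
[473.7 390.3] [47.9 97.5] [ 0.6107 -0.4711  0.065 ] [ 0.6427 -0.5042  0.025 ]
160 110
[483.9 148.3] [23.1 92.4] [ 0.5462 -0.2249  0.065 ] [ 0.5699 -0.2262  0.025 ]
[551.2 185.6] [ 6.8 18.2] [ 0.6197 -0.2477  0.065 ] [ 0.6529 -0.2519  0.025 ]
125 95
[480.8 156.9] [20.6 79.1] [ 0.5454 -0.2323  0.065 ] [ 0.5689 -0.2346  0.025 ]
[487.1 388. ] [46.4 51.1] [ 0.6253 -0.4673  0.065 ] [ 0.6591 -0.5     0.025 ]
[454.1 414.7] [13.2 20.7] [ 0.5989 -0.5052  0.065 ] [ 0.6293 -0.5427  0.025 ]
```

```bash
cat >> h.py <<'E'
def cap(c,x,y,z=.065):
    s=tuple(int(v) for v in p(c,[[x,y,z]])[0]); g=cv2.GaussianBlur(c['img'],(3,3),0); m=np.zeros((422,562),np.uint8)
    cv2.floodFill(g.copy(),m,s,0,(9,9,9),(9,9,9),cv2.FLOODFILL_FIXED_RANGE|cv2.FLOODFILL_MASK_ONLY|(255<<8))
    h=max(cv2.findContours(m[1:-1,1:-1],0,2)[0],key=len); e,ax,_=cv2.fitEllipse(h); X=w(c,[e],z)[0]
    print('seed',s,'cap',np.round(e,1),np.round(ax,1),X.round(4)); return X
E
python3 - <<'E'
from h import *
c=load('wrist3'); X=cap(c,.371,-.284); go(X[0],X[1],.035)
E
```

```text
seed (269, 190) cap [271.5 193.9] [51.5 52.3] [ 0.3727 -0.2865  0.065 ]
cur [ 0.3724 -0.2825  0.2304] yaw 1.692 | tx -0.0040 ty -0.0002 tz 0.1954 g 1.001 F 0.0
```

Call:
jog_arm(series="1 -0.002 0 0.02 0;1 0 0 0.035 0;1 0 0 0.04 0;1 0 0 0.04 0;1 0 0 0.035 0;1 0 0 0.02 0;1 0 0 0.012 0;1 0 0 0.006 0;0 0 0 0 0;0 0 0 0 0;0 0 0 0 0;0 0 0 0 0", newtons=60)

```text
clock: 8.18
tool_pos: [0.3722, -0.2852, 0.0235]
tcp_rot: [3.14, 0.001, 1.691]
force: [1.0, 1.5, 3.5]
gripper_width: 0.588
grasp_force: 61.7
```

Call:
jog_arm(series="0 0 0 0 0;0 0 0 0 0;0 0 0 -0.01 0;0 0 0 -0.025 0;0 0 0 -0.025 0;0 0 0 -0.01 0")

```text
clock: 8.68
tool_pos: [0.3724, -0.2857, 0.096]
tcp_rot: [3.139, 0.003, 1.691]
force: [1.1, -0.3, -1.2]
gripper_width: 0.588
grasp_force: 62.8
```

```bash
python3 - <<'E'
from h import *
go(.606,-.006,.048)
E
```

```text
cur [ 0.3724 -0.2857  0.096 ] yaw 1.691 | tx 0.2498 ty 0.2654 tz 0.0480 g 0.588 F 62.8
```

Call:
jog_arm(series="0 0 0.02 0 0;0 0 0.035 0 0;0 0.01 0.035 0 0;0 0.02 0.035 0 0;0 0.03 0.03 0 0;0 0.03 0.03 0 0;0 0.03 0.025 0 0;0 0.03 0.02 0 0;0 0.03 0.015 0 0;0 0.03 0.01 0 0;0 0.025 0.01 0 0;0 0.015 0 0 0")

```text
clock: 9.68
tool_pos: [0.6047, -0.0022, 0.0929]
tcp_rot: [3.14, -0.001, 1.694]
force: [0.0, 0.4, -1.1]
gripper_width: 0.591
grasp_force: 62.8
```

Call:
jog_arm(series="0 0 0 0 0;0 0 0 0 0")

```text
clock: 9.85
tool_pos: [0.6036, -0.0054, 0.0928]
tcp_rot: [3.141, 0.0, 1.692]
force: [-0.5, -1.2, -0.9]
gripper_width: 0.595
grasp_force: 45.4
```

```bash
python3 - <<'E'
from h import *
go(.606,-.006,.0495)
E
```

```text
cur [ 0.6036 -0.0054  0.0928] yaw 1.692 | tx -0.0009 ty 0.0024 tz 0.0433 g 0.595 F 45.4
```

Call:
jog_arm(series="0 0 0.002 0.015 0;0 0 0 0.015 0;0 0 0 0.009 0;0 0 0 0.004 0;0 0 0 0 0;0 0 0 0 0")

```text
clock: 10.35
tool_pos: [0.6057, -0.0068, 0.0497]
tcp_rot: [3.141, 0.0, 1.69]
force: [-0.0, -0.4, -0.3]
gripper_width: 0.59
grasp_force: 67.1
```

```bash
python3 - <<'E'
from h import *
go(.606,-.006,.0485); print(r.sense()['force'])
c=snap('side','side4'); cv2.imwrite('pics/c4.png',cv2.resize(c['img'][150:300,200:400,::-1],None,fx=4,fy=4,interpolation=cv2.INTER_CUBIC))
E
```

```text
cur [ 0.6057 -0.0068  0.0497] yaw 1.69 | tx 0.0007 ty 0.0004 tz 0.0012 g 0.590 F 67.1
[-0.03619009 -0.41860013 -0.27781829]
```

View pics/c4.png

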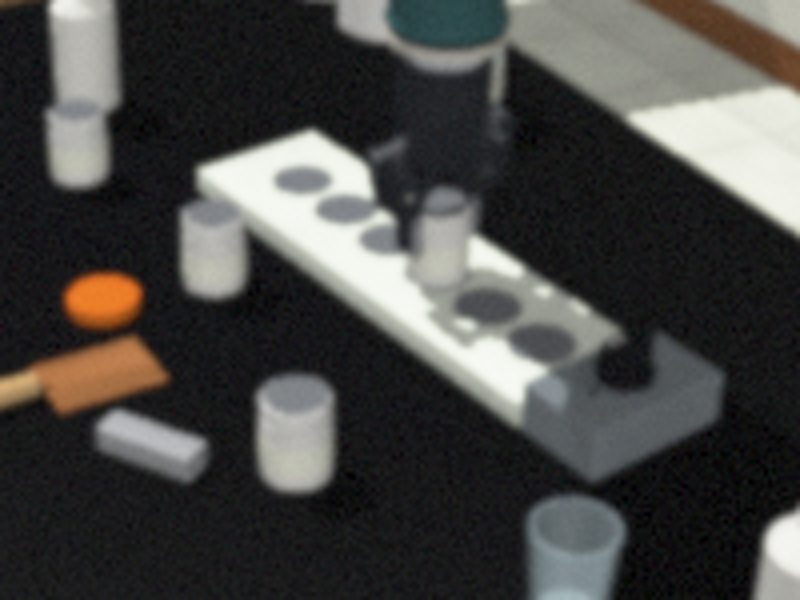

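Jar A sits upright on place 4 and the other three jars are unchanged. Releasing.

Call:
jog_arm(series="0 0 0 0.001 0;1 0 0 0 0;1 0 0 0 0;1 0 0 0 0;1 0 0 0 0;1 0 0 -0.02 0;1 0 0 -0.035 0;1 0 0 -0.04 0;1 0 0 -0.04 0;1 0 0 -0.03 0;1 0 0 -0.015 0;1 0 0 0 0")

```text
clock: 11.4
tool_pos: [0.6071, -0.006, 0.2325]
tcp_rot: [3.136, 0.001, 1.691]
force: [-0.1, -0.0, -0.1]
gripper_width: 1.0
grasp_force: 0.0
```

```bash
python3 - <<'E'
from h import *
c=snap('wrist','wrist4'); cap(c,.606,-.006,.09); caps(c); go(.396,-.152)
E
```

```text
seed (268, 195) cap [268.8 197.7] [55.5 56.7] [ 0.6062 -0.0077  0.09  ]
[97.7 31.8] [55.9 60.8] [0.4568 0.1044 0.065 ] [0.4386 0.1099 0.025 ]
[269.1  37.8] [61.9 64.9] [0.5919 0.1132 0.065 ] [0.5911 0.1199 0.025 ]
[269.8 111.9] [59.9 60.8] [0.5992 0.057  0.065 ] [0.5993 0.0564 0.025 ]
[268.8 197.6] [57.  58.3] [ 0.6068 -0.0137  0.065 ] [ 0.6079 -0.0234  0.025 ]
[270.5 246.1] [46.3 57.2] [ 0.6136 -0.0573  0.065 ] [ 0.6156 -0.0726  0.025 ]
[270.8 301.7] [46.3 51.6] [ 0.6205 -0.1122  0.065 ] [ 0.6233 -0.1345  0.025 ]
[ 39.4 312.2] [37.8 47.7] [ 0.3973 -0.1543  0.065 ] [ 0.3715 -0.1821  0.025 ]
cur [ 0.6063 -0.006   0.2301] yaw 1.691 | tx -0.1198 ty -0.2263  g 1.006 F 0.0
```

Call:
jog_arm(series="1 -0.01 -0.02 0 0;1 -0.015 -0.03 0 0;1 -0.016 -0.035 0 0;1 -0.02 -0.035 0 0;1 -0.02 -0.035 0 0;1 -0.02 -0.03 0 0;1 -0.01 -0.02 0 0;1 -0.007 -0.014 0 0;1 -0.003 -0.006 0 0;1 0 0 0 0;1 0 0 0 0")

```text
clock: 12.37
tool_pos: [0.3971, -0.1526, 0.228]
tcp_rot: [-3.141, -0.0, 1.691]
force: [0.1, -0.5, 0.6]
gripper_width: 1.005
grasp_force: 0.0
```

```bash
python3 - <<'E'
from h import *
c=snap('wrist','wrist5'); X=cap(c,.397,-.153); go(X[0],X[1]+.001,.0235)
E
```

```text
seed (271, 190) cap [271.9 191.5] [51.9 53. ] [ 0.3976 -0.1538  0.065 ]
cur [ 0.3974 -0.1524  0.228 ] yaw 1.692 | tx -0.0003 ty 0.0002 tz 0.2045 g 0.999 F 0.0
```

Call:
jog_arm(series="1 0 0 0.02 0;1 0 0 0.035 0;1 0 0 0.04 0;1 0 0 0.04 0;1 0 0 0.035 0;1 0 0 0.02 0;1 0 0 0.01 0;1 0 0 0.004 0;0 0 0 0 0;0 0 0 0 0;0 0 0 0 0;0 0 0 0 0")

```text
clock: 13.42
tool_pos: [0.3977, -0.1532, 0.0257]
tcp_rot: [3.139, 0.001, 1.691]
force: [-2.5, 0.9, 10.8]
gripper_width: 0.587
grasp_force: 60.3
```

Call:
jog_arm(series="0 0 0 0 0;0 0 0 0 0;0 0 0 -0.01 0;0 0 0 -0.025 0;0 0 0 -0.025 0;0 0 0 -0.01 0;0 0 0 0 0")

```text
clock: 14.0
tool_pos: [0.3982, -0.1536, 0.0977]
tcp_rot: [3.137, 0.002, 1.691]
force: [0.6, -0.1, -0.5]
gripper_width: 0.594
grasp_force: 62.9
```

```bash
python3 - <<'E'
from h import *
go(.5985,.0575,.0495)
E
```

```text
cur [ 0.3982 -0.1536  0.0977] yaw 1.691 | tx 0.1856 ty 0.2241 tz 0.0482 g 0.594 F 62.9
```

Call:
jog_arm(series="0 0.015 0.005 0 0;0 0.025 0.01 0 0;0 0.03 0.015 0 0;0 0.03 0.02 0 0;0 0.03 0.025 0 0;0 0.025 0.03 0 0;0 0.015 0.035 0 0;0 0.01 0.03 0 0;0 0.005 0.025 0 0;0 0 0.015 0 0;0 0 0.01 0 0;0 0 0.004 0 0")

```text
clock: 15.0
tool_pos: [0.5979, 0.0577, 0.0942]
tcp_rot: [3.141, 0.0, 1.691]
force: [-0.2, -1.1, -1.3]
gripper_width: 0.587
grasp_force: 62.9
```

Call:
jog_arm(series="0 0 0 0.01 0;0 0 0 0 0")

```text
clock: 15.17
tool_pos: [0.5955, 0.0571, 0.0825]
tcp_rot: [-3.139, 0.0, 1.691]
force: [-0.9, -1.0, -2.2]
gripper_width: 0.59
grasp_force: 62.9
```

```bash
python3 - <<'E'
from h import *
go(.5985,.0575,.051); print(r.sense()['force'])
E
```

```text
cur [0.5955 0.0571 0.0825] yaw 1.691 | tx 0.0000 ty 0.0030 tz 0.0315 g 0.590 F 62.9
[-0.94886928 -0.99344315 -2.15601628]
```

Call:
jog_arm(series="0 0 0.002 0.015 0;0 0 0 0.01 0;0 0 0 0.0055 0;0 0 0 0 0;0 0 0 0 0;0 0 0 0 0")

```text
clock: 15.67
tool_pos: [0.599, 0.0576, 0.0542]
tcp_rot: [3.141, 0.0, 1.691]
force: [1.0, 0.5, -1.7]
gripper_width: 0.591
grasp_force: 62.9
```

```bash
python3 - <<'E'
from h import *
go(.5985,.0575,.051); print(r.sense()['force'])
E
```

```text
cur [0.599  0.0576 0.0542] yaw 1.691 | tx -0.0000 ty -0.0005 tz 0.0032 g 0.591 F 62.9
[ 0.99277058  0.49635577 -1.72017875]
```

Call:
jog_arm(series="0 0 0 0.003 0;0 0 0 0 0;1 0 0 0 0;1 0 0 0 0;1 0 0 0 0;1 0 0 0 0;1 0 0 -0.02 0;1 0 0 -0.035 0;1 0 0 -0.04 0;1 0 0 -0.04 0;1 0 0 -0.03 0;1 0 0 -0.01 0")

```text
clock: 16.67
tool_pos: [0.6005, 0.0578, 0.231]
tcp_rot: [3.135, -0.0, 1.691]
force: [-0.5, 0.5, 0.7]
gripper_width: 1.001
grasp_force: 0.0
```

Call:
jog_arm(series="1 0 0 0 0;1 0 0 0 0")

```text
clock: 16.83
tool_pos: [0.5989, 0.0576, 0.2257]
tcp_rot: [3.141, -0.0, 1.691]
force: [-1.0, -0.3, -0.8]
gripper_width: 1.003
grasp_force: 0.0
```

```bash
python3 - <<'E'
from h import *
c=snap('wrist','wrist6'); cap(c,.598,.0575,.09); cap(c,.606,-.0077,.09); caps(c); go(.456,.105)
E
```

```text
seed (270, 197) cap [271.8 198.4] [56.9 58.2] [0.5993 0.0572 0.09  ]
seed (270, 276) cap [270.6 276.3] [49.8 54.8] [ 0.6062 -0.0077  0.09  ]
[270.7  36.7] [63.4 66. ] [0.584  0.1766 0.065 ] [0.5831 0.1834 0.025 ]
[271.4 112.4] [60.9 62. ] [0.5913 0.1205 0.065 ] [0.5914 0.1199 0.025 ]
[103.1 114.2] [54.1 59.1] [0.4568 0.1044 0.065 ] [0.4392 0.1016 0.025 ]
[271.7 198.5] [58.5 59.7] [0.6    0.0511 0.065 ] [0.6012 0.0414 0.025 ]
[272.  288.3] [53.8 84.7] [ 0.6103 -0.0312  0.065 ] [ 0.6128 -0.0518  0.025 ]
cur [0.5985 0.0576 0.2248] yaw 1.691 | tx 0.0641 ty -0.1358  g 1.003 F 0.0
```

```bash
python3 - <<'E'
from h import *
c=load('scene0'); f=lambda l: np.array(l)/3.2+[160,170]
print(w(c,f([[452,66],[513,66],[482,92],[482,42]]),[.005,.005,0,.012]))
print(w(load('wrist0'),[[32,70]],.01))
E
```

```text
[[0.35009375 0.08540186 0.005     ]
 [0.35457466 0.14423302 0.005     ]
 [0.38096798 0.11119183 0.        ]
 [0.32745718 0.116913   0.012     ]]
[[0.39363051 0.10668436 0.01      ]]
```

Call:
jog_arm(series="1 0.01 -0.02 0 0;1 0.015 -0.035 0 0;1 0.015 -0.035 0 0;1 0.015 -0.025 0.01 0;1 0.006 -0.013 0.03 0;1 0.003 -0.007 0.04 0;1 0 0 0.04 0;1 0 0 0.035 0;1 0 0 0.025 0;1 0 0 0.012 0;1 0 0 0.006 0;1 0 0 0 0")

```text
clock: 17.88
tool_pos: [0.4559, 0.1047, 0.026]
tcp_rot: [-3.138, 0.001, 1.691]
force: [0.1, 0.8, 0.6]
gripper_width: 1.0
grasp_force: 0.0
```

Call:
jog_arm(series="0 0 0 0 0;0 0 0 0 0;0 0 0 0 0;0 0 0 0 0;0 0 0 0 0;0 0 0 0 0")

```text
clock: 18.38
tool_pos: [0.4578, 0.1052, 0.0289]
tcp_rot: [3.14, -0.0, 1.691]
force: [-2.8, -1.3, 10.5]
gripper_width: 0.588
grasp_force: 60.5
```

Call:
jog_arm(series="0 0 0 -0.01 0;0 0 0 -0.025 0;0 0 0 -0.025 0;0 0 0 -0.01 0;0 0 0 0 0;0 0 0 0 0")

```text
clock: 18.88
tool_pos: [0.4575, 0.1051, 0.0983]
tcp_rot: [3.14, -0.0, 1.691]
force: [-0.4, 0.1, -0.8]
gripper_width: 0.587
grasp_force: 62.8
```

```bash
python3 - <<'E'
from h import *
go(.5905,.121,.0495)
E
```

```text
cur [0.4575 0.1051 0.0983] yaw 1.691 | tx -0.0001 ty 0.1340 tz 0.0488 g 0.587 F 62.8
```

Call:
jog_arm(series="0 0 0.015 0 0;0 0 0.03 0 0;0 0 0.03 0 0;0 0 0.03 0 0;0 0 0.018 0 0;0 0 0.01 0 0;0 0 0 0.01 0;0 0 0 0.015 0;0 0 0 0.01 0;0 0 0 0.003 0;0 0 0 0 0;0 0 0 0 0")

```text
clock: 19.88
tool_pos: [0.589, 0.1209, 0.0597]
tcp_rot: [-3.141, 0.0, 1.691]
force: [-0.0, 0.2, -1.1]
gripper_width: 0.586
grasp_force: 62.8
```

```bash
python3 - <<'E'
from h import *
go(.5905,.121,.054); print(r.sense()['force'])
E
```

```text
cur [0.589  0.1209 0.0597] yaw 1.691 | tx -0.0001 ty 0.0015 tz 0.0057 g 0.586 F 62.8
[-0.01049549  0.17817919 -1.14723465]
```

Call:
jog_arm(series="0 0 0.0015 0.003 0;0 0 0 0.0025 0;0 0 0 0 0;1 0 0 0 0;1 0 0 0 0;1 0 0 0 0;1 0 0 0 0;1 0 0 -0.02 0;1 0 0 -0.035 0;1 0 0 -0.04 0;1 0 0 -0.04 0;1 0 0 -0.03 0")

```text
clock: 20.88
tool_pos: [0.5912, 0.1212, 0.2228]
tcp_rot: [3.139, -0.0, 1.691]
force: [0.5, 0.6, -0.2]
gripper_width: 1.0
grasp_force: 0.0
```

Call:
jog_arm(series="1 0.02 -0.01 -0.005 0;1 0.03 -0.01 0 0;1 0.03 -0.015 0 0;1 0.03 -0.015 0 0;1 0.03 -0.02 0 0;1 0.02 -0.015 0 0;1 0.015 -0.01 0 0;1 0 0 0 0;1 0 0 0 0")

```text
clock: 21.63
tool_pos: [0.4751, 0.2841, 0.2245]
tcp_rot: [3.141, -0.0, 1.693]
force: [-0.5, 0.1, 0.2]
gripper_width: 1.001
grasp_force: 0.0
```

```bash
python3 - <<'E'
from h import *
c=snap('wrist','wrist7'); cap(c,.5905,.121,.09); caps(c); X=cap(c,.427,.334); go(X[0],X[1],.026)
E
```

```text
seed (374, 385) cap [367.2 381. ] [21.9 32.9] [0.5826 0.1252 0.09  ]
[219.8 123.1] [56.8 58.6] [0.4279 0.3339 0.065 ] [0.4227 0.3315 0.025 ]
[363.  291.2] [45.3 50.2] [0.5684 0.2026 0.065 ] [0.5818 0.183  0.025 ]
[359.1 361.9] [45.  67.7] [0.5801 0.1266 0.065 ] [0.5951 0.0969 0.025 ]
seed (218, 122) cap [219.8 123.1] [55.6 57.3] [0.4278 0.3339 0.065 ]
cur [0.4758 0.2832 0.2244] yaw 1.691 | tx 0.0561 ty -0.0415 tz 0.1984 g 1.000 F 0.0
```

Call:
jog_arm(series="1 0.02 -0.015 0 0;1 0.024 -0.018 0.01 0;1 0.012 -0.008 0.03 0;1 0 0 0.04 0;1 0 0 0.04 0;1 0 0 0.035 0;1 0 0 0.025 0;1 0 0 0.012 0;1 0 0 0.0055 0;1 0 0 0 0")

```text
clock: 22.52
tool_pos: [0.4285, 0.3337, 0.0265]
tcp_rot: [-3.141, 0.001, 1.69]
force: [1.1, -0.0, 0.7]
gripper_width: 1.002
grasp_force: 0.0
```

Call:
jog_arm(series="0 0 0 0 0;0 0 0 0 0;0 0 0 0 0;0 0 0 0 0;0 0 0 0 0;0 0 0 0 0")

```text
clock: 23.02
tool_pos: [0.4289, 0.3347, 0.0284]
tcp_rot: [3.14, -0.001, 1.691]
force: [-1.7, -1.7, 12.8]
gripper_width: 0.587
grasp_force: 60.3
```

Call:
jog_arm(series="0 0 0 -0.01 0;0 0 0 -0.025 0;0 0 0 -0.025 0;0 0 0 -0.01 0;0 0 0 0 0;0 0 0 0 0")

```text
clock: 23.52
tool_pos: [0.4282, 0.3342, 0.097]
tcp_rot: [3.141, -0.0, 1.691]
force: [0.0, -0.4, -2.8]
gripper_width: 0.589
grasp_force: 63.1
```

```bash
python3 - <<'E'
from h import *
go(.5825,.1845,.05)
E
```

```text
cur [0.4282 0.3342 0.097 ] yaw 1.691 | tx -0.1671 ty 0.1353 tz 0.0470 g 0.589 F 63.1
```

Call:
jog_arm(series="0 -0.015 0.012 0 0;0 -0.03 0.024 0 0;0 -0.03 0.025 0 0;0 -0.03 0.025 0 0;0 -0.03 0.025 0 0;0 -0.02 0.015 0 0;0 -0.012 0.01 0.01 0;0 0 0 0.015 0;0 0 0 0.009 0;0 0 0 0.003 0;0 0 0 0 0;0 0 0 0 0")

```text
clock: 24.52
tool_pos: [0.5825, 0.1856, 0.0596]
tcp_rot: [-3.141, -0.0, 1.692]
force: [-0.6, -1.3, -1.5]
gripper_width: 0.585
grasp_force: 63.1
```

```bash
python3 - <<'E'
from h import *
go(.5825,.1845,.0535); print(r.sense()['force'])
E
```

```text
cur [0.5825 0.1856 0.0596] yaw 1.692 | tx -0.0011 ty -0.0002 tz 0.0061 g 0.585 F 63.1
[-0.57125494 -1.32966921 -1.46383105]
```

Place, rise, and back off in −tool x for a full look at the row.

Call:
jog_arm(series="0 -0.001 0 0.003 0;0 0 0 0.003 0;0 0 0 0 0;1 0 0 0 0;1 0 0 0 0;1 0 0 0 0;1 0 0 0 0;1 0 0 -0.02 0;1 0 0 -0.035 0;1 0 0 -0.04 0;1 0 0 -0.04 0;1 -0.02 0 -0.03 0")

```text
clock: 25.52
tool_pos: [0.5853, 0.1676, 0.2223]
tcp_rot: [3.139, -0.002, 1.696]
force: [0.2, 0.1, -0.1]
gripper_width: 1.004
grasp_force: 0.0
```

Call:
jog_arm(series="1 -0.035 0 -0.005 0;1 -0.035 0 0 0;1 -0.02 0 0 0;1 0 0 0 0;1 0 0 0 0")

```text
clock: 25.93
tool_pos: [0.5965, 0.0733, 0.2239]
tcp_rot: [3.141, 0.0, 1.689]
force: [-0.1, 0.3, -0.3]
gripper_width: 0.998
grasp_force: 0.0
```

```bash
python3 - <<'E'
from h import *
c=snap('wrist','wrist8'); go(.635,-.2228)
for q in ((.583,.184),(.5905,.121),(.599,.0575),(.606,-.007)): cap(c,*q,.09)
d=snap('scene','scene8')
cv2.imwrite('pics/c8.png',np.hstack([cv2.resize(c['img'][:,:,::-1],(400,300)),d['img'][110:335,100:480,::-1][:,:,:] if 0 else cv2.copyMakeBorder(d['img'][120:330,80:480,::-1],0,90,0,0,0)]))
E
```

```text
cur [0.5963 0.0747 0.2238] yaw 1.691 | tx -0.3000 ty 0.0028  g 1.003 F 0.0
seed (270, 42) cap [271.1  43.6] [64.7 67.7] [0.5832 0.1833 0.09  ]
seed (270, 134) cap [271.5 135.1] [61.2 62.1] [0.591  0.1205 0.09  ]
seed (272, 218) cap [272.5 218.9] [55.5 57.8] [0.5993 0.0572 0.09  ]
seed (271, 293) cap [271.5 295. ] [48.7 53.8] [ 0.6063 -0.0079  0.09  ]
```

View pics/c8.png

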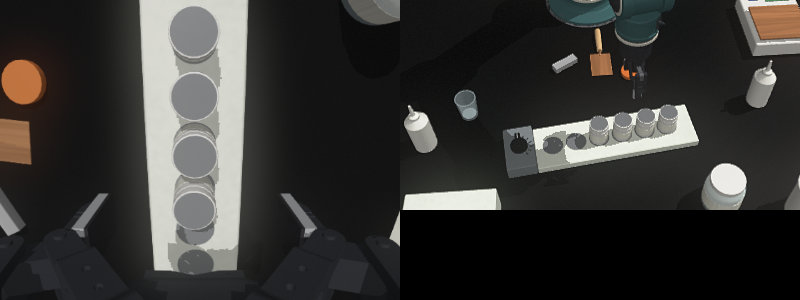

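Call:
jog_arm(series="1 -0.02 0.001 0 0;1 -0.03 0.001 0 0;1 -0.035 0.001 0 0;1 -0.035 0 0 0;1 -0.035 0 0 0;1 -0.035 0 0 0;1 -0.035 0 0 0;1 -0.03 0 0 0;1 -0.025 0 0 0;1 -0.02 0 0 0;0.6 0 0 0 -0.12;0.6 0 0 0 -0.12")

```text
clock: 27.03
tool_pos: [0.6356, -0.223, 0.2233]
tcp_rot: [-3.141, -0.0, 1.936]
force: [0.6, 0.2, -0.6]
gripper_width: 0.75
grasp_force: 0.0
```

Call:
jog_arm(series="0.6 0 0 0 -0.12;0.6 0 0 0 -0.12;0.6 0 0 0 -0.12;0.6 0 0 0.01 -0.12;0.6 0 0 0.015 -0.12;0.6 0 0 0.015 -0.12;0.6 0 0 0.015 -0.12;0.6 0 0 0.015 -0.12;0.6 0 0 0.015 -0.12;0.6 0 0 0.01 -0.12;0.6 0 0 0.005 -0.12;0.6 0 0 0 -0.014")

```text
clock: 28.03
tool_pos: [0.6351, -0.2215, 0.1222]
tcp_rot: [3.14, -0.002, -3.011]
force: [-0.2, -0.2, 0.2]
gripper_width: 0.599
grasp_force: 0.0
```

Call:
jog_arm(series="0.6 0 0 0 0;0.6 0 0 0 0")

```text
clock: 28.2
tool_pos: [0.6358, -0.2224, 0.1243]
tcp_rot: [-3.142, 0.001, -3.022]
force: [-0.3, -0.1, 0.8]
gripper_width: 0.601
grasp_force: 0.0
```

```bash
python3 - <<'E'
from h import *
go(.6355,-.223,.061); print(r.sense()['joint_pos'])
E
```

```text
cur [ 0.6358 -0.2224  0.1243] yaw -3.022 | tx 0.0004 ty -0.0005 tz 0.0633 g 0.601 F 0.0
[ 0.48920454  0.62652122 -0.28572685  1.56174781  0.1998391   0.98158792
  1.83433153]
```

Call:
jog_arm(series="0.6 0 0 0.015 0;0.6 0 0 0.02 0;0.6 0 0 0.018 0;0.6 0 0 0.01 0;0.6 0 0 0 0;0 0 0 0 0;0 0 0 0 0;0 0 0 0 0;0 0 0 0 0;0 0 0 0 0;0 0 0 0 0;0 0 0 0 0", newtons=50)

```text
clock: 29.2
tool_pos: [0.6359, -0.2221, 0.0624]
tcp_rot: [3.141, 0.001, -3.018]
force: [-4.2, 5.5, 8.9]
gripper_width: 0.153
grasp_force: 51.2
```

Call:
jog_arm(series="0 0 0 0 0.06;0 0 0 0 0.08;0 0 0 0 0.08;0 0 0 0 0.08;0 0 0 0 0.08;0 0 0 0 0.08;0 0 0 0 0.08;0 0 0 0 0.08;0 0 0 0 0.08;0 0 0 0 0.08;0 0 0 0 0.08;0 0 0 0 0.08")

```text
clock: 30.2
tool_pos: [0.6353, -0.2236, 0.0624]
tcp_rot: [-3.141, 0.001, 2.32]
force: [-7.4, -0.5, 11.8]
gripper_width: 0.146
grasp_force: 51.4
```

Call:
jog_arm(series="0 0 0 0 0.08;0 0 0 0 0.08;0 0 0 0 0.08;0 0 0 0 0.08;0 0 0 0 0.08;0 0 0 0 0.08;0 0 0 0 0.08;0 0 0 0 0.08;0 0 0 0 0.08;0 0 0 0 0.02;0 0 0 0 0;0 0 0 0 0")

```text
clock: 31.2
tool_pos: [0.6341, -0.2241, 0.0623]
tcp_rot: [-3.14, 0.001, 1.583]
force: [-16.1, -0.3, 18.4]
gripper_width: 0.154
grasp_force: 52.4
```

Yaw is now 1.583 (90.7°), which is click 4. Release, rise and look.

Call:
jog_arm(series="0.5 0 0 0 0;0.5 0 0 0 0;0.5 0 0 0 0;0.5 0 0 0 0;0.6 0 0 -0.02 0;0.6 0 0 -0.035 0;1 0 0 -0.04 0;1 0 0 -0.04 0;1 -0.01 0 -0.03 0;1 -0.01 0 0 0;1 0 0 0 0;1 0 0 0 0")

```text
clock: 32.2
tool_pos: [0.6353, -0.2431, 0.2253]
tcp_rot: [-3.141, -0.0, 1.584]
force: [-0.1, -0.5, 0.4]
gripper_width: 1.002
grasp_force: 0.0
```

```bash
python3 - <<'E'
from h import *
c=snap('wrist','wrist9'); d=snap('scene','scene9'); go(.635,-.22)
x,y=p(c,[[.635,-.2228,.06]])[0].astype(int); print(x,y)
a=cv2.resize(c['img'][max(y-70,0):y+60,x-80:x+80,::-1],(400,325)); b=cv2.copyMakeBorder(d['img'][130:330,80:480,::-1],0,125,0,0,0)
cv2.imwrite('pics/c9.png',np.hstack([a,b]))
E
```

```text
cur [ 0.6352 -0.242   0.2244] yaw 1.585 | tx 0.0220 ty 0.0001  g 0.998 F 0.0
271 165
```

View pics/c9.png

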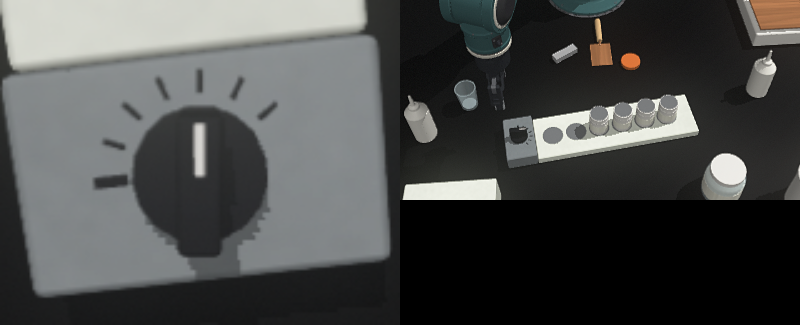

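The knob points at tick 4, with the line at (199,150) and the tick at (199,80). The four jars stand on places 1 to 4, no other jars are in view, and both bottles are upright. Handing in.

```bash
python3 - <<'E'
from h import *
print(r.sign_off())
E
```

```text
the job is handed in; nothing more can be done
None
```

The job is handed in: I turned the knob to off, stood the four jars I found upright on places 1–4 (within about 2 mm in the camera check), then set the knob to click 4 and let go. Both tall bottles are still standing, and the hand-in gave no verdict.

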